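Open the dust gate fully and start the extractor

ROBOT

A 6-joint arm with a two-finger parallel gripper is mounted at the origin on a cart in front of the work surface, level with it; the furniture and walls round the work are solid. World frame = base frame: x ahead of the robot, y to its left, z up, the work surface at z = 0. Lengths are in m, angles in rad, forces in N, time in s.
With the tool pointing down it reaches from about 0.275 to 1 m from the base axis. Payload 8.4 kg.
Tool frame: the origin (TCP) lies on the centre line of the jaws, within the pads' length; the fingertips stand 17 mm ahead of it and the grasp point (between the pads) lies 2 mm behind it (bot.tcp_to_tips is the y of the fingertips in the tool frame, in m); y points along the fingers, z is the direction in which the jaws open and shut, and the axes are right-handed (so a half turn about y gives the same grasp; the last joint's range is limited). The gripper opens to 85 mm and grips with 20 to 120 N. Pads are 22 mm wide; open, the fingers measure 114 mm over their backs; the gripper's body (76 mm by 85 mm) begins 54 mm behind the grasp point. The pads swing forward as they close: fully open they stand 13 mm farther back than shut.
Start: joints at [-1.348, 0.353, 1.633, -0, 1.155, -0.002], TCP at [0.139, -0.609, 0.248] pointing down, gripper open.
Joint ranges: [-2.63, 2.63], [-0.92, 2.1], [0.06, 2.66], [-1.3, 4.44], [0, 2.69], [-3.02, 3.02]. Speed limits (rad/s): [2.22, 2.22, 2.79, 3.14, 3.14, 3.14].

INTERFACE

Orientations are given as a unit quaternion [x, y, z, w].
In Python, from workcell import bot, hand, kinematics, get_obs, vision, hand_in gives the robot as it stands. The module is installed in compiled form; this text tells all that it offers. Calls block until the motion is done:
- bot.reach(position, orientation): joint-space move of the TCP to a pose.
- bot.servo_line(position, ori=None, velocity=0.15): straight line of the TCP; ori=None keeps the orientation; velocity is the mean speed in m/s.
- bot.goto_joints(angles): joint-space move.
- hand.move_gripper(opening, strength=None): finger opening in m; strength is the grip in N (None keeps the last); returns when the fingers have stopped.
- bot.dwell(seconds).
- kinematics.solve_ik(position, orientation): joint angles nearest the present ones, or None.
- get_obs(): the state.
- vision.read_camera(name): name is "side" or "top" or "wrist"; returns a dict with "frame" (480x640x3 uint8, red, green, blue), "intrinsics" (3x3 intrinsics, pixels), "view" (4x4, takes a point from world to camera coordinates). Camera axes: x right, y down, z forward; pixel columns grow to the right and rows downward; lengths in m; the calibration is good to about 2 mm. A picture is of the moment at which its call begins. There is no depth.
A pose or a line that the arm cannot do raises bot.IKError and nothing moves.
- hand_in(): hands the job in, once; it reports no verdict.
The state is a dict: "time_s": time; "joint_pos": joint angles; "joint_vel": joint speeds; "joint_efforts": joint torques, N m; "position": TCP position; "orientation": TCP orientation; "wrist_force": force on the tool from outside, world axes, zero at the start; "ft_torque": the same for the moment, N m; "gripper_width": finger opening in m.
Only numpy, scipy, OpenCV 4.12 (cv2) and the standard library are available. Lean on these libraries where they do the work, as an engineer would, in place of code of your own. Each camera call takes 0.05 s, during which the arm holds its last target. There are 200 camera calls.

TASK

Get the bench dust extractor ready for sanding: push its orange gate lever from shut, past the half-open notch, all the way to the second stop at the green mark. Only when it is there, press the green start button fully down and let it go. Only push and press: leave the extractor standing where it is, and do not disturb the things round it.

Things in the scene. Friction and masses are not known exactly. Their poses are not given: they have to be found in the camera images.
- extractor: bench dust extractor, a grey case 140 (x) x 260 (y) x 85 (z) mm, 4.5 kg, standing loose on rubber feet; origin at the centre of its underside, on the bench. Its x axis points from the louvred intake front to the hose spigot at the back, its y axis along the slot from shut to full, z up. Its flat deck is 85 mm above its origin; its friction on the bench holds it against sideways pushes of about 20 N.
- gate_lever (a joint): travel of the gate lever along the case's +y, in m: 0 = shut (start), 0.030 = first notch (half open), 0.060 = second notch at the end stop (fully open). Sprung notches: it takes about 6 to 8 N to start it out of either notch, falling to nothing at half way to the next (0.015 and 0.045); from there the spring draws it on into the next notch by itself, and if let go before that it springs back.
- lever_knob (a point): centre of the orange lever knob, which moves with the lever. The knob is 26 mm (case x) x 14 mm (case y, the way it slides) x 40 mm high; this point is 30 mm above the deck, the knob spans 10 to 50 mm above the deck. The slot is at case x = +8 mm; the knob's centre goes from case y = -60 mm (shut) to 0 (full), and the deck is bare on the shut side for 60 mm behind it. Beside the slot three marks grow from shut to full, the last one green.
- start_button (a joint): press of the green start button, in m: 0 = released, 0.006 = fully down. Spring return: it starts to move at about 1.5 N and takes about 5 N to be fully down.
- start_button_top (a point): centre of the top face of the round green start button (30 mm across, in a black housing), on the deck at case x = -15 mm, y = +85 mm, 22 mm above the deck; it is pressed straight down.
- spot_lamp: fixed stage spotlight hanging over the right side of the bench, not part of the job: its lowest parts are about 0.32 m above the bench, from 60 mm nearer the robot to 80 mm beyond and 100 mm to either side of this point (its underside). Keep the arm and wrist clear of it when coming from the right.
- sanding_block_mid (a point): bystander: cork sanding block, 43 x 71 x 24 mm; the point is at its centre, 12 mm above its underside.
- model_stair_mid (a point): bystander: light wooden model stair, 84 x 64 x 48 mm; the point is at its centre, 24 mm above its underside.
- flock_jar_mid (a point): bystander: jar with dark lid and green and yellow label, 44 across, 105 high mm; the point is at its centre, 52.5 mm above its underside.
- masking_tape_mid (a point): bystander: roll of masking tape lying flat, 98 across, 25 high mm; the point is at its centre, 12.5 mm above its underside.
- paint_slate_mid (a point): bystander: blue paint bottle with black cap, 37 across, 109 high mm; the point is at its centre, 54.5 mm above its underside.
- jar_bronze_mid (a point): bystander: bronze paint jar with black lid, 48 across, 66 high mm; the point is at its centre, 33 mm above its underside.

How it is judged:
By the outcome, as a careful person would: the job done as asked, in the order asked, and still so for the second after the job is handed in, with the robot touching nothing.
It also fails if it takes over 51 s, if anything falls off the work surface, if the arm or the gripper's body presses on something with over 40 N, if the wrist force passes 120 N, or if a joint passes its speed limit or range.

## Working session

There is one attempt and no reset: what is moved stays moved. The work goes in short steps, each a Python script; the robot and the scene stay as the last script left them, time stands still between calls to the robot, and variables do not carry over. Pictures are saved under pics/ and viewed, about 8 in all and at most 12, crops included, and the job is handed in when it is done.

```bash
mkdir -p pics; python3 - <<'E'
from workcell import bot,hand,kinematics,get_obs,vision
import cv2,numpy as np
for n in("top","side"):
    d=vision.read_camera(n); cv2.imwrite(f"pics/{n}0.png",d["frame"][:,:,::-1]); np.savez(f"{n}0.npz",**d)
    print(n,d["intrinsics"].round(1).tolist(),d["view"].round(3).tolist())
o=get_obs();print(o["orientation"],o["time_s"],o["wrist_force"],bot.tcp_to_tips)
E
```

```text
top [[462.7, 0.0, 319.8], [0.0, 462.7, 238.7], [0.0, 0.0, 1.0]] [[-0.009, -1.0, 0.019, 0.11], [-0.983, 0.006, -0.183, 0.531], [0.183, -0.02, -0.983, 1.132], [0.0, 0.0, 0.0, 1.0]]
side [[551.9, 0.0, 324.4], [0.0, 551.9, 245.9], [0.0, 0.0, 1.0]] [[-0.892, -0.451, 0.023, 0.47], [-0.255, 0.461, -0.85, 0.231], [0.373, -0.764, -0.527, 1.32], [0.0, 0.0, 0.0, 1.0]]
[-0.07935443  0.70310313 -0.70218804  0.07925167] 0.1 [ 0.40710797 -0.24668671  0.31805451] 0.017
```

View pics/top0.png

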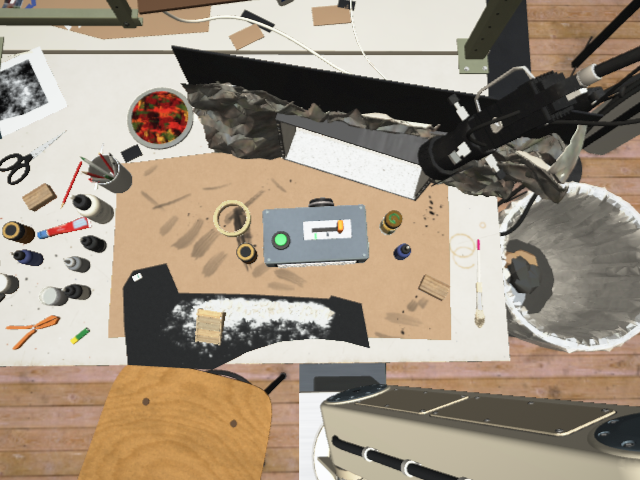

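View pics/side0.png

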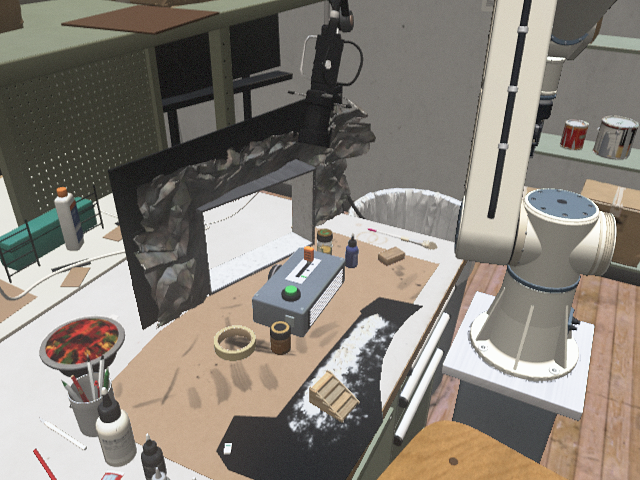

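The top view shows the extractor at about (265–368, 205–265), with the green button at (281,240) and the orange knob at (340,226). The jar and blue bottle stand just to its right, and the lamp is at about (435,165). The side view shows the button at (291,291), the knob at (309,252) and the lamp at about (320,120).

```bash
cat >h.py <<'E'
import numpy as np,cv2
from scipy.spatial.transform import Rotation as R
def load(n): return dict(np.load(n))
def ray(d,uv):
    V=d["view"];c=-V[:3,:3].T@V[:3,3];r=V[:3,:3].T@np.linalg.inv(d["intrinsics"])@[*uv,1];return c,r/np.linalg.norm(r)
def at_z(d,uv,z):
    c,r=ray(d,uv);return c+r*(z-c[2])/r[2]
def tri(a,b):
    (c1,r1),(c2,r2)=a,b;s=np.linalg.lstsq(np.c_[r1,-r2],c2-c1,rcond=None)[0]
    p,q=c1+s[0]*r1,c2+s[1]*r2;return (p+q)/2,np.linalg.norm(p-q)
def proj(d,p):
    q=d["view"][:3,:3]@p+d["view"][:3,3];u=d["intrinsics"]@q;return u[:2]/u[2]
def blob(d,lo,hi,box):
    x0,y0,x1,y1=box;h=cv2.cvtColor(d["frame"][y0:y1,x0:x1],cv2.COLOR_RGB2HSV)
    m=cv2.inRange(h,lo,hi);n,l,s,c=cv2.connectedComponentsWithStats(m);k=1+np.argmax(s[1:,4]);return c[k]+[x0,y0],s[k]+[x0,y0,0,0,0]
GR=((50,120,90),(75,255,255));OR=((5,170,120),(18,255,255))
E
python3 - <<'E'
from h import *
t,s=load("top0.npz"),load("side0.npz")
for nm,c,b1,b2 in(("btn",GR,(265,225,300,255),(270,275,310,305)),("knob",OR,(325,210,360,240),(295,238,325,270))):
    u,su=blob(t,*c,b1);v,sv=blob(s,*c,b2);print(nm,u,su,v,sv,tri(ray(t,u),ray(s,v)))
    for z in(.107,.115,.135):print(z,at_z(t,u,z).round(4),at_z(s,v,z).round(4))
print("lamp",tri(ray(t,(435,165)),ray(s,(320,130))))
print(R.from_quat([-0.07935443,0.70310313,-0.70218804,0.07925167]).as_matrix().round(3))
f=cv2.resize(t["frame"][190:280,250:420],None,fx=4,fy=4,interpolation=cv2.INTER_CUBIC)
g=cv2.resize(s["frame"][220:340,235:385],None,fx=4,fy=4,interpolation=cv2.INTER_CUBIC)
o=np.zeros((480,0,3),np.uint8)
im=np.zeros((600,800,3),np.uint8);f=cv2.resize(t["frame"][190:280,250:420],(800,424));cv2.imwrite("pics/c_top.png",f[:,:,::-1]);cv2.imwrite("pics/c_side.png",g[:,:,::-1])
E
```

```text
btn [280.56756757 238.52702703] [275 234  12  12  74] [290.42424242 289.13636364] [285 286  12   7  66] (array([0.52038992, 0.20098739, 0.10478541]), np.float64(0.003891073568189967))
0.107 [0.5218 0.2016 0.107 ] [0.5168 0.2033 0.107 ]
0.115 [0.5203 0.201  0.115 ] [0.5114 0.2128 0.115 ]
0.135 [0.5166 0.1997 0.135 ] [0.4976 0.2363 0.135 ]
knob [339.47368421 227.63157895] [338 222   5   9  19] [304. 249.] [304 249   1   1   1] (array([0.54967111, 0.06254084, 0.12967787]), np.float64(0.013651626462233533))
0.107 [0.548  0.0586 0.107 ] [0.574  0.0317 0.107 ]
0.115 [0.5463 0.0591 0.115 ] [0.5679 0.0429 0.115 ]
0.135 [0.5421 0.0604 0.135 ] [0.5527 0.0709 0.135 ]
lamp (array([ 0.60582561, -0.10558365,  0.38501315]), np.float64(0.005170149159094956))
[[-0.975 -0.     0.223]
 [-0.223  0.001 -0.975]
 [-0.    -1.    -0.001]]
```

View pics/c_top.png

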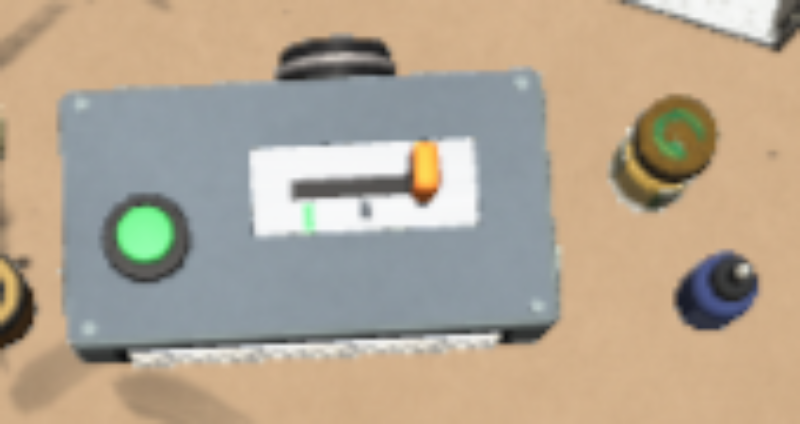

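```bash
python3 - <<'E'
from h import *
from scipy.optimize import least_squares
t,s=load("top0.npz"),load("side0.npz")
cs=np.array([(60,93),(543,72),(556,328),(72,345)])/4.706+[250,190]
body=np.array([(.07,.13),(.07,-.13),(-.07,-.13),(-.07,.13)])
w=np.array([at_z(t,c,.085)[:2] for c in cs]);print(w.round(4))
def pose(p,b): c,sn=np.cos(p[2]),np.sin(p[2]);return np.asarray(b)@np.array([[c,sn],[-sn,c]])+p[:2]
r=least_squares(lambda p:(pose(p,body)-w).ravel(),[.54,.12,0]);print(r.x,r.fun.round(4),"btn,knob",pose(r.x,[(-.015,.085),(.008,-.06)]))
np.save("pose.npy",r.x)
k=pose(r.x,[(.008,-.06)])[0];b=pose(r.x,[(-.015,.085)])[0]
for d in(t,s):print(proj(d,[*k,.135]),proj(d,[*b,.107]))
a=cv2.resize(t["frame"][60:220,400:600],(400,320));b=cv2.resize(s["frame"][0:160,270:410],(350,400))
im=np.zeros((400,760,3),np.uint8);im[:320,:400]=a;im[:,405:755]=b;cv2.imwrite("pics/lamp.png",im[:,:,::-1])
E
```

```text
[[ 0.5991  0.2478]
 [ 0.6095 -0.0088]
 [ 0.4719 -0.0119]
 [ 0.4646  0.2398]]
[0.53628336 0.11674972 0.03600661] [ 0.0024  0.0014  0.0014 -0.0018 -0.0009 -0.0038 -0.003   0.0043] btn,knob [[0.51823318 0.20115464]
 [0.5464381  0.0570766 ]]
[340.84099094 225.82877   ] [280.73295972 239.98483472]
[308.7663354  247.10379497] [290.37062021 288.48834482]
```

View pics/lamp.png

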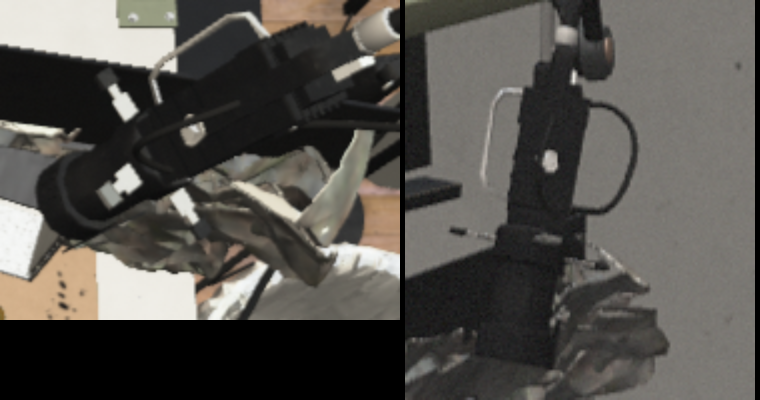

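The lamp's lower rim is at about (432,162) in the top view and (315,145) in the side view, which puts it near (0.61,-0.10). The tool will lean toward the robot so the wrist clears the lamp. Next: close the gripper, approach by way of short-radius waypoints, and check with the wrist and side cameras.

```bash
cat >>h.py <<'E'
P=np.load("pose.npy")
def ori(lean,yaw=P[2]):
    s,c=np.sin(lean),np.cos(lean);M=np.array([[-c,s,0],[0,0,-1],[-s,-c,0]]);return (R.from_euler("z",yaw)*R.from_matrix(M)).as_quat()
def W(x,y,z):
    c,s=np.cos(P[2]),np.sin(P[2]);return [P[0]+c*x-s*y,P[1]+s*x+c*y,z]
E
python3 - <<'E'
from h import *
from workcell import bot,hand,kinematics,get_obs,vision
q=ori(np.radians(30))
for p in([.38,-.25,.28],[.40,.02,.28],W(.008,-.105,.22),W(.008,-.105,.12),W(.008,-.03,.12)):
    print(np.round(p,3),kinematics.solve_ik(p,q) is not None)
hand.move_gripper(0.0,60);print(bot.tcp_to_tips,get_obs()["gripper_width"])
bot.reach([.38,-.25,.28],q);bot.reach([.40,.02,.28],q);bot.servo_line(W(.008,-.105,.22),velocity=.12)
o=get_obs();print(o["time_s"],o["position"],o["wrist_force"])
a=vision.read_camera("wrist");b=vision.read_camera("side");np.savez("wrist1.npz",**a)
im=np.hstack([cv2.resize(a["frame"],(400,300)),cv2.resize(b["frame"][100:340,200:440],(300,300))]);cv2.imwrite("pics/app.png",im[:,:,::-1])
E
```

```text
[ 0.38 -0.25  0.28] True
[0.4  0.02 0.28] True
[0.548 0.012 0.22 ] True
[0.548 0.012 0.12 ] True
[0.545 0.087 0.12 ] True
0.017 -0.00015156230126188506
5.1333 [0.54767926 0.01212084 0.2202138 ] [ 0.27883297 -0.30930102  0.68938911]
```

View pics/app.png

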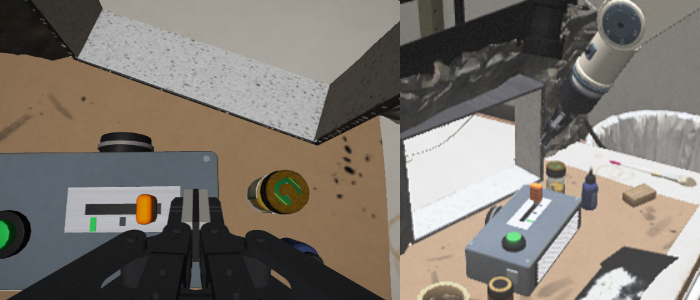

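The wrist view shows the knob at about (146,205), left of the closed fingers at (195,235), with the jar clear at (278,193). The side view shows the lever still at the shut end. Next I lower the tool and push until the lever has clearly passed half way to the second notch.

```bash
python3 - <<'E'
from h import *
from workcell import bot,hand,kinematics,get_obs,vision
a=load("wrist1.npz")
u,s=blob(a,*OR,(200,290,270,380));print(u,s,at_z(a,u,.13),proj(a,W(.008,-.06,.135)),proj(a,W(.008,-.06,.115)))
bot.servo_line(W(.008,-.105,.12),velocity=.08)
f0=get_obs()["wrist_force"];n=np.array([-np.sin(P[2]),np.cos(P[2]),0])
con=None;y=-.105;log=[]
while True:
    y+=.002 ; bot.servo_line(W(.008,y,.12),velocity=.03)
    f=get_obs()["wrist_force"]-f0;log.append((round(y,3),round(f@n,1),round(f[2],1)))
    if con is None and f@n<-2: con=y
    if abs(f@n)>16 or (con and y>con+.050) or (con is None and y>-.065):break
print(con,y,log);o=get_obs();print(o["time_s"],o["position"])
a=vision.read_camera("top")["frame"][180:280,240:400]
b=vision.read_camera("wrist");np.savez("wrist2.npz",**b)
im=np.hstack([cv2.resize(b["frame"],(320,240)),cv2.resize(a,(384,240))]);cv2.imwrite("pics/push.png",im[:,:,::-1])
E
```

```text
[230.07723577 334.77506775] [218 311  25  48 738] [0.55058295 0.05780631 0.13      ] [229.07412496 342.96297557] [235.73499475 341.91733597]
-0.07899999999999997 -0.02899999999999993 [(-0.103, np.float64(0.4), np.float64(-0.6)), (-0.101, np.float64(0.5), np.float64(0.6)), (-0.099, np.float64(0.4), np.float64(-1.1)), (-0.097, np.float64(1.1), np.float64(-0.3)), (-0.095, np.float64(0.8), np.float64(-0.7)), (-0.093, np.float64(0.1), np.float64(-1.4)), (-0.091, np.float64(0.3), np.float64(-0.8)), (-0.089, np.float64(-0.7), np.float64(-0.7)), (-0.087, np.float64(0.0), np.float64(-0.8)), (-0.085, np.float64(-0.4), np.float64(-1.1)), (-0.083, np.float64(1.0), np.float64(-1.1)), (-0.081, np.float64(0.5), np.float64(-0.5)), (-0.079, np.float64(-3.8), np.float64(-0.5)), (-0.077, np.float64(-3.5), np.float64(0.2)), (-0.075, np.float64(-4.1), np.float64(0.8)), (-0.073, np.float64(-2.5), np.float64(0.6)), (-0.071, np.float64(-1.8), np.float64(0.2)), (-0.069, np.float64(-0.3), np.float64(-0.1)), (-0.067, np.float64(0.5), np.float64(-0.4)), (-0.065, np.float64(0.8), np.float64(-1.7)), (-0.063, np.float64(1.3), np.float64(-0.6)), (-0.061, np.float64(0.5), np.float64(-1.1)), (-0.059, np.float64(-0.3), np.float64(-0.2)), (-0.057, np.float64(0.7), np.float64(0.0)), (-0.055, np.float64(0.4), np.float64(-1.5)), (-0.053, np.float64(0.8), np.float64(-0.7)), (-0.051, np.float64(-0.2), np.float64(-1.5)), (-0.049, np.float64(-4.9), np.float64(0.6)), (-0.047, np.float64(-4.0), np.float64(0.9)), (-0.045, np.float64(-4.6), np.float64(0.2)), (-0.043, np.float64(-3.5), np.float64(-0.2)), (-0.041, np.float64(-1.4), np.float64(0.7)), (-0.039, np.float64(-0.6), np.float64(-0.8)), (-0.037, np.float64(0.8), np.float64(-1.1)), (-0.035, np.float64(0.4), np.float64(-0.2)), (-0.033, np.float64(-0.1), np.float64(-0.4)), (-0.031, np.float64(-0.2), np.float64(0.2)), (-0.029, np.float64(0.9), np.float64(-0.8))]
16.1333 [0.54531314 0.08816128 0.11999397]
```

View pics/push.png

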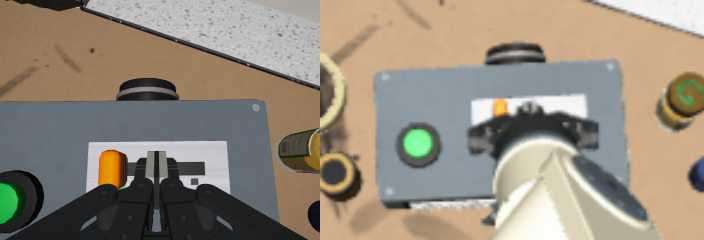

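The lever passed two notches, with resistance of 4 to 5 N each time. The knob at (112,168) in the wrist view now stands ahead of the fingers, at the end of the slot. Next I back off, lift, move above the button with the tool vertical, and look before pressing.

```bash
python3 - <<'E'
from h import *
from workcell import bot,hand,kinematics,get_obs,vision
bot.servo_line(W(.008,-.035,.12),velocity=.08);bot.servo_line(W(.008,-.035,.21),velocity=.12)
d=vision.read_camera("wrist")
bot.servo_line(W(-.015,.085,.21),ori=ori(0),velocity=.15)
o=get_obs();print(o["time_s"],o["position"],o["wrist_force"])
t=vision.read_camera("top");s=vision.read_camera("side");w=vision.read_camera("wrist")
np.savez("wrist3.npz",**w)
u,st=blob(d,*OR,(0,0,640,480));print("knob",u,st,at_z(d,u,.13),"expect full",W(.008,0,.13),proj(d,W(.008,0,.135)))
u,st=blob(w,*GR,(0,0,640,480));print("btn",u,st,at_z(w,u,.107),proj(w,W(-.015,.085,.107)))
im=np.vstack([np.hstack([cv2.resize(d["frame"],(400,300)),cv2.resize(w["frame"],(400,300))]),np.hstack([cv2.resize(t["frame"][180:280,240:373],(400,300)),cv2.resize(s["frame"][220:340,230:390],(400,300))])]);cv2.imwrite("pics/btn.png",im[:,:,::-1])
E
```

```text
18.4917 [0.51778177 0.20055937 0.2093551 ] [-0.78589699  0.6349009   0.30072956]
knob [244.48162231 335.7148289 ] [232 311  26  50 789] [0.54785302 0.11810624 0.13      ] expect full [np.float64(0.5442781737856096), np.float64(0.11703770811272995), 0.13] [244.56689916 343.21487369]
btn [311.85852911 242.17364658] [ 287  218   51   49 1958] [0.52254824 0.20181532 0.107     ] [312.76678002 249.48489592]
```

View pics/btn.png

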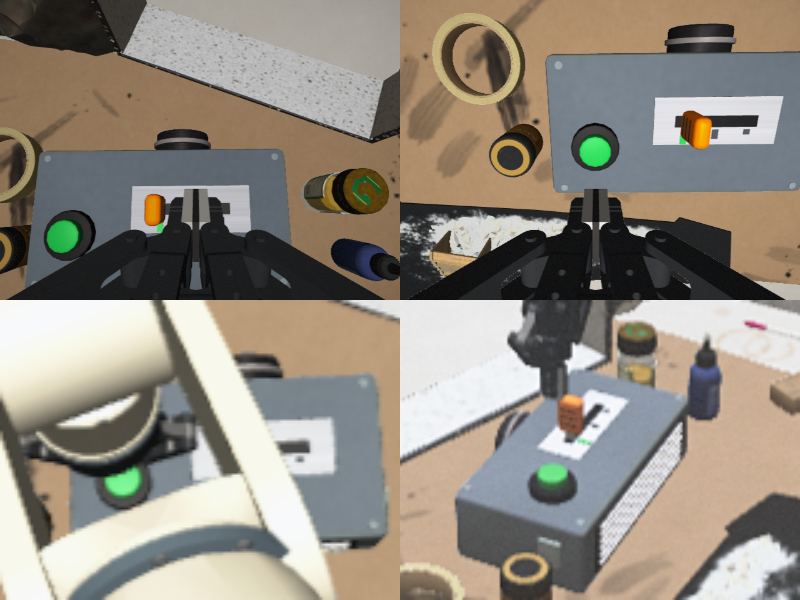

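The wrist views show the knob at (154,209) beside the green mark at the end of the slot, measured y 0.118 against 0.117 expected for full. The button at (595,152) measures (0.5225,0.2018), and its housing sits lower than the cap. I'll press at the averaged position with a force limit.

```bash
python3 - <<'E'
from h import *
from workcell import bot,hand,kinematics,get_obs,vision
X=-.012
bot.servo_line(W(X,.085,.21),velocity=.1);bot.servo_line(W(X,.085,.131),velocity=.1)
f0=get_obs()["wrist_force"][2];z=.131;log=[]
while z>.112:
    z-=.001;bot.servo_line(W(X,.085,z),velocity=.02);bot.dwell(.05)
    f=get_obs()["wrist_force"][2]-f0;log.append((round(z,3),round(float(f),1)))
    if f>12:break
bot.dwell(.3);s=vision.read_camera("side");print(log,get_obs()["position"])
bot.servo_line(W(X,.085,.22),velocity=.1)
bot.servo_line([.42,.2,.30],velocity=.2);bot.dwell(.3)
o=get_obs();print(o["time_s"],o["wrist_force"])
e=vision.read_camera("side");t=vision.read_camera("top")
for n,d,b in(("side",e,(230,220,390,340)),("top",t,(250,190,370,270))):
  for c in(GR,OR):
    try:print(n,blob(d,*c,b))
    except Exception as x:print(n,x)
print(proj(e,W(.008,0,.125)))
f=lambda d,a:cv2.resize(d["frame"][a[0]:a[1],a[2]:a[3]],(400,300))
im=np.vstack([np.hstack([f(s,(220,340,230,390)),f(e,(220,340,230,390))]),np.hstack([f(t,(180,280,240,373)),f(e,(0,480,0,640))])]);cv2.imwrite("pics/end.png",im[:,:,::-1])
E
```

```text
[(0.13, -0.5), (0.129, 0.1), (0.128, -0.4), (0.127, 0.0), (0.126, 0.4), (0.125, 0.0), (0.124, 0.7), (0.123, 1.7), (0.122, 2.7), (0.121, 3.2), (0.12, 4.6), (0.119, 4.5), (0.118, 5.4), (0.117, 15.7)] [0.52140934 0.20134335 0.11792053]
26.6583 [-0.08247873 -0.87553769 -0.96241657]
side (array([290.39705882, 289.20588235]), array([285, 286,  12,   7,  68]))
side attempt to get argmax of an empty sequence
top (array([315. , 235.5]), array([315, 234,   1,   4,   4]))
top (array([315.02857143, 226.82857143]), array([313, 222,   5,  10,  35]))
[298.06782939 261.95966109]
```

View pics/end.png

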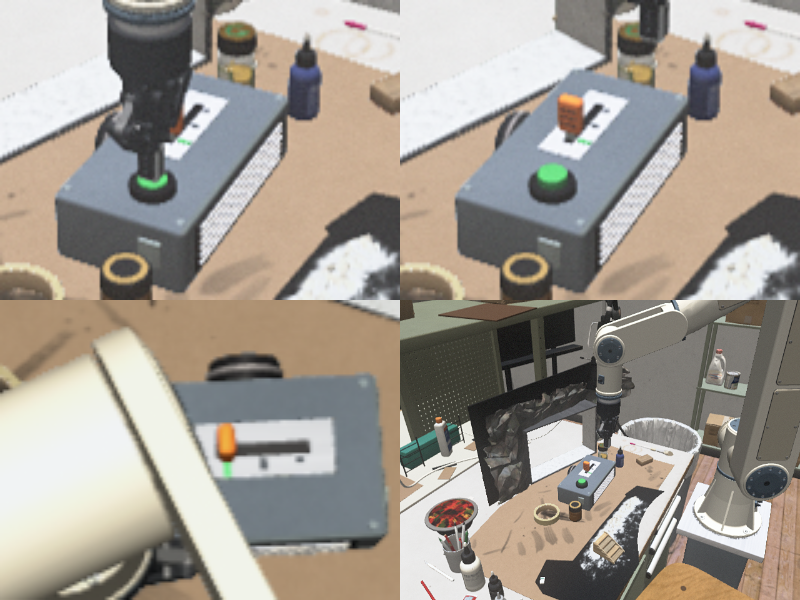

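The button moved from 0.124 to 0.118 m, its full 6 mm, and then bottomed out hard at 15.7 N. It is released again, and its blob in the side view is at the same pixel as before. The lever sits at the green mark and the extractor has not moved, so I'm handing in.

```bash
python3 -c "
from workcell import hand_in,get_obs
print(get_obs()['time_s']);print(hand_in())"
```

```text
26.7583
the job is handed in; nothing more can be done
None
```

The gate lever is at the second stop by the green mark, and the start button was then pressed fully down and let go. I handed the job in at 26.8 s of the 51 s allowed.

- **Lever:** I pushed it with closed fingers, the tool leaning toward the robot to stay clear of the lamp. Two notch resistances of about 4–5 N were felt, a little below the stated 6–8 N. The wrist camera then put the knob at y = 0.118 m, against 0.117 m expected for fully open.
- **Button:** It travelled its full 6 mm, with the force rising to about 5 N and then 15.7 N where it bottomed out. After release, its position in the side view matched the one before the press.
- **Surroundings:** In the last pictures the extractor had not shifted, the lever was still at the green mark and the robot was touching nothing. The jar, bottle and other items in view looked undisturbed, but part of the final top view was hidden by the arm.

The only disagreement was about 4 mm in x between the wrist camera and my first position estimate. I averaged the two for the button press, and it made no difference to the result.

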